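Tip a weldment onto its long leg and push it up to the stop bar

ROBOT

A 6-joint arm with a two-finger parallel gripper is mounted at the origin on the work surface. World frame = base frame: x ahead of the robot, y to its left, z up, the work surface at z = 0. Lengths are in m, angles in rad, forces in N, time in s.
With the tool pointing down it reaches from about 0.35 to 0.975 m from the base axis. Payload 4.9 kg.
Tool frame: the origin (TCP) lies midway between the tips of the shut fingers; the grasp point (between the pads) lies 19 mm behind it; z points along the fingers, y is the direction in which the jaws open and shut (so a half turn about z gives the same grasp; the last joint's range is limited). The gripper opens to 85 mm and grips with 20 to 120 N. Pads are 22 mm wide; open, the fingers measure 114 mm over their backs; the gripper's body (76 mm by 85 mm) begins 54 mm behind the grasp point. The pads swing forward as they close: fully open they stand 13 mm farther back than shut.
Start: joints at [-1.381, 0.053, 1.613, -0, 1.476, -0.119], TCP at [0.19, -0.595, 0.199] pointing down, gripper open.
Joint ranges: [-3.01, 3.01], [-1.01, 2.22], [0.06, 2.58], [-1.02, 4.17], [0.09, 2.62], [-3.14, 3.14]. Speed limits (rad/s): [2.57, 2.57, 3.14, 3.14, 3.14, 3.14].

INTERFACE

Orientations are given as a 3x3 rotation matrix whose columns are the frame's x, y, z axes.
In Python, from plant import bot gives the robot as it stands.
- The arm moves only by the tool move_arm, never from a script. Its argument "moves" is a list of rows, each an object of numbers: "grip": the opening, from -1 (shut) to 1 (fully open); "dx", "dy", "dz": the shift along the tool's x, y, z in mm; "rx", "ry", "rz": the turn, a rotation vector about the tool's x, y, z in degrees. A call has 1 to 8 rows; each row shifts and turns the commanded pose from where the row before left it, along the tool's axes as they then stand; what a row does not reach is not made up. A row lasts 1/8 s, in which the tool goes at most 62.5 mm and 10.7 degrees, less where a joint would pass 70% of its speed; a pose out of reach is approached as far as the arm can. A call is refused whole if a number of a shift passes 62.5 or a number of a turn 10.7, either way. A call with a gripper value outside its range is refused whole. The fingers move at their own pace and stop on an object; "newtons" is the grip in N (left out, the last holds). Time passes only in rows, so rows that do not move let the fingers close. It gives the time, the measured TCP pose, the force and the opening at its end, in the units of the state.
- bot.sense(): the state, without advancing time (a new reading comes with each control period).
- bot.get_image(name): name is "side" or "top" or "wrist"; returns a dict with "color" (400x640x3 uint8, red, green, blue), "fx", "fy", "cx", "cy" (pixels), "rvec" (rotation vector, rad) and "tvec" (3), from world to camera coordinates, as OpenCV has them; the wrist camera has in their place "hand_eye" (4x4, takes a point from camera to tool coordinates, whose origin is the TCP and whose axes are the flange's). Camera axes: x right, y down, z forward; pixel columns grow to the right and rows downward; lengths in m; the calibration is good to about 2 mm. A picture is of the moment at which its call begins: read the wrist's pose just before it. There is no depth.
- bot.job_done(): hands the job in, once; it reports no verdict.
The state is a dict: "time": time; "joint_pos": joint angles; "qvel": joint speeds; "effort": joint torques, N m; "ee_pos": TCP position; "tcp_rot": TCP orientation; "ft_force": force on the tool from outside, world axes, zero at the start; "moment": the same for the moment, N m; "grip_width": opening from 0.0 (shut) to 1.0 (fully open).
Only numpy, scipy, OpenCV 4.12 (cv2) and the standard library are available. Lean on these libraries where they do the work, as an engineer would, in place of code of your own. Each camera call takes 0.05 s, during which the arm holds its last target. There are 200 camera calls.

TASK

Two L-shaped steel brackets stand on the welding table in front of the clamped stop bar. Tip over the one with the tall upright leg by pushing that leg over towards the bar, so that it lies flat on its long leg with the short leg standing up, and then push it along the table until the end of the long leg sits flush against the stop bar. Only push with the fingers, without picking the bracket up, and leave the other bracket and everything else where it is.

Things in the scene. Friction and masses are not known exactly. Their poses are not given: they have to be found in the camera images.
- bracket: tall L-bracket of bare steel flat bar 60 wide, 6 thick, 0.64 kg. At the start its tall leg (140 high) stands upright and its foot (90 long) lies on the table, pointing away from the bar. Origin: heel (outside corner edge), mid-width, table level. Own z: up the tall leg's outer face; own x: away from the foot, roughly to the bar; own y: across the width. Tall leg: own x -6 to 0.
- end_left (a point): corner at the free end of the tall leg (own x 0, y +30, z 140 of the bracket). Pushed over about its heel, the bracket passes its balance point after some 25 degrees and falls the rest by itself; own z is then level, own x points down
- end_right (a point): the other corner at the free end of the tall leg (own x 0, y -30, z 140 of the bracket). Once the bracket lies on its long leg, the short leg stands 90 high over the heel, its outer face (own z = 0) away from the bar; pushed low there, the bracket slides
- stop: stop bar: square steel tube 440 long, 40 wide, 40 high, fixed, with a 120 high clamp near each end (200 either side of the middle). Origin: on its near face (towards the robot), mid-length, table level. Own x: square to this face, away from the robot; own y: along the bar. The bracket's heel starts 180 to 270 in front of this face.
- braced: the other L-bracket, shorter: both legs 90 long, 60 wide, with a diagonal brace between them; it stands beside the tall one (about 200 away along the bar, either side) and stays as it is. Origin on its heel edge at mid-width, table level; own x from its foot to its upright leg.
- tube: bystander: square tube offcut, 150 x 50 x 50, lying; origin under its middle
- fclamp: bystander: F-clamp lying flat, about 225 x 110, 24 high; origin under the middle of its bar
- spray: bystander: standing spray can, 60 across, 170 high; origin under its middle
- pin: bystander: small clamping pin, 28 across, 52 high, standing between the two brackets; origin under its middle

How it is judged:
By the outcome, as a careful person would: the job done as asked, in the order asked, and still so for the second after the job is handed in, with the robot touching nothing.
It also fails if it takes over 54 s, if anything falls off the work surface, if the arm or the gripper's body presses on something with over 40 N, if the wrist force passes 120 N, or if a joint passes its speed limit or range.

## Working session

There is one attempt and no reset: what is moved stays moved. The work goes in short steps, Python scripts to look and compute and a tool call to move; the robot and the scene stay as the last step left them, time stands still between calls to the robot, and variables do not carry over. Pictures are saved under pics/ and viewed, about 8 in all and at most 12, crops included, and the job is handed in when it is done.

Besides the shell and the picture viewer there is one more tool, called in YAML: its name, and indented under it one key for each argument. move_arm: Moves the arm, as the interface text tells. Its arguments: {"type":"object","properties":{"moves":{"type":"array"},"newtons":{"type":"number"}},"required":["moves"]}

```bash
mkdir -p pics; cat > h.py <<'E'
import numpy as np, cv2
from plant import bot
def snap(n,f):
    s=bot.sense(); d=bot.get_image(n); cv2.imwrite(f,cv2.cvtColor(d["color"],cv2.COLOR_RGB2BGR)); 
    np.savez(f+'.npz',**{k:np.array(v) for k,v in d.items() if k!="color"},ee=s["ee_pos"],R=s["tcp_rot"]); return d
def cam(f):
    d=np.load(f+'.npz'); K=np.array([[d["fx"],0,d["cx"]],[0,d["fy"],d["cy"]],[0,0,1]],float)
    if "rvec" in d: R=cv2.Rodrigues(d["rvec"].astype(float))[0]; t=d["tvec"].reshape(3)
    else:
        T=np.eye(4);T[:3,:3]=d["R"];T[:3,3]=d["ee"];M=np.linalg.inv(T@d["hand_eye"]);R=M[:3,:3];t=M[:3,3]
    return K,R,t
def onz(f,uv,z=0.):
    K,R,t=cam(f);c=-R.T@t;r=R.T@np.linalg.inv(K)@np.array([uv[0],uv[1],1.]);return c+r*(z-c[2])/r[2]
def proj(f,P):
    K,R,t=cam(f);q=(R@np.atleast_2d(P).T).T+t;q=q@K.T;return q[:,:2]/q[:,2:]
E
python3 - <<'E'
from h import *
np.set_printoptions(precision=3,suppress=True)
for n in("top","side"):
    snap(n,f"pics/{n}0.png");K,R,t=cam(f"pics/{n}0.png");print(n,-R.T@t,R[2],K[0,0])
s=bot.sense();print(s["ee_pos"],s["tcp_rot"],s["time"])
E
```

```text
top [0.511 0.017 0.942] [ 0.113  0.031 -0.993] 368.4714413421103
side [0.42  0.879 0.706] [ 0.156 -0.813 -0.561] 450.2348000003238
[ 0.19  -0.595  0.198] [[ 0.953  0.304 -0.   ]
 [ 0.304 -0.953  0.002]
 [ 0.    -0.002 -1.   ]] 0.1
```

View pics/top0.png

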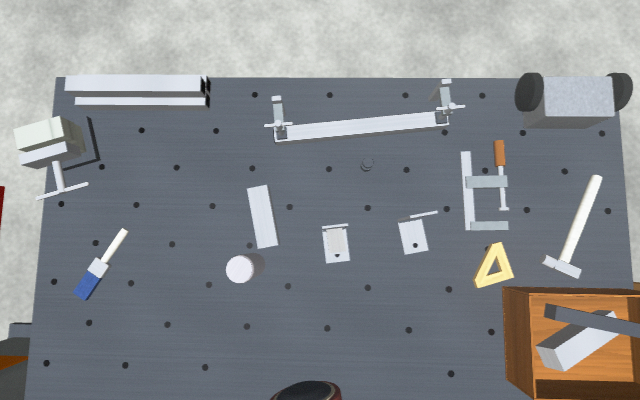

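View pics/side0.png

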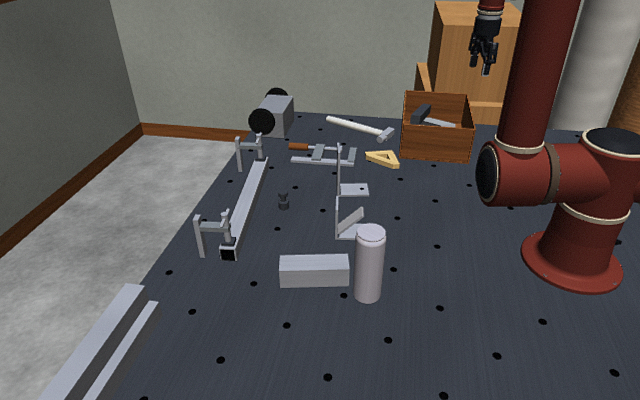

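Top view: stop bar runs (275,140)-(448,122), the braced bracket is at (336,243), the tall bracket at (413,233), the pin at (367,164), and the spray can at (240,268). The side view confirms that the tall one is the farther. I'll zoom in.

```bash
python3 - <<'E'
import cv2
a=cv2.imread('pics/top0.png')[105:270,260:460];cv2.imwrite('pics/c1.png',cv2.resize(a,None,fx=3.6,fy=3.6,interpolation=cv2.INTER_CUBIC))
E
```

```text
(no output)
```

View pics/c1.png

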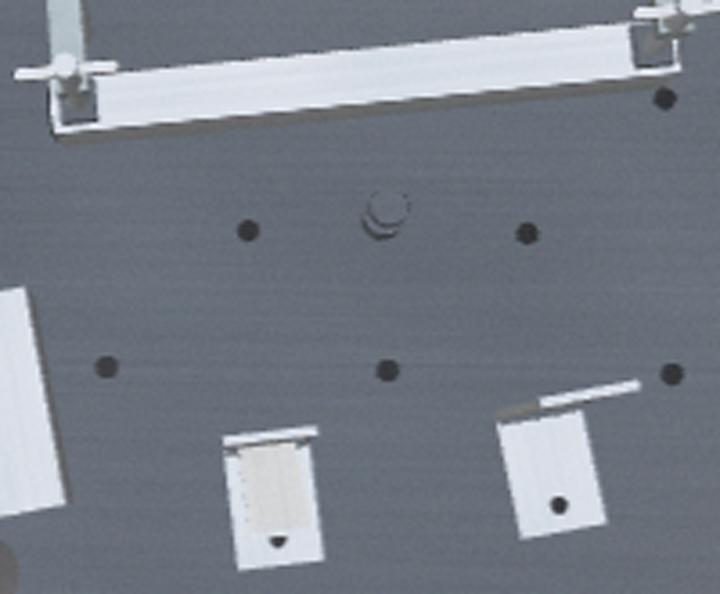

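```bash
cat > fit.py <<'E'
from h import *
from scipy.optimize import least_squares
np.set_printoptions(precision=4,suppress=True)
f='pics/top0.png'
px=lambda c:np.array(c)/3.6+[260,105]+[-.36,-.36]
obj=np.array([[-.090,.03,.006],[-.090,-.03,.006],[-.006,.03,.14],[0,.03,.14],[0,-.03,.14],[-.006,-.03,.14]])
im=np.array([px(c) for c in [(521,539),(607,522),(541,406),(538,400),(638,381),(641,388)]])
def pose(p):
    c,s=np.cos(p[2]),np.sin(p[2]);return lambda o:o@np.array([[c,-s,0],[s,c,0],[0,0,1]]).T+[p[0],p[1],0]
r=least_squares(lambda p:(proj(f,pose(p)(obj))-im).ravel(),[.5,-.2,0.]);print('bracket',r.x,np.degrees(r.x[2]),'res',r.fun)
A,B=[onz(f,px(c),.04) for c in [(55,132),(680,70)]]
d=(A-B)[:2];print('bar',A,B,np.linalg.norm(d));y=d/np.linalg.norm(d);x=np.array([y[1],-y[0]]);print('barx',x,np.degrees(np.arctan2(x[1],x[0])))
m=(A+B)[:2]/2
h=r.x[:2];print('heel->face',(m-h)@x,'along',(h-m)@y)
for n,c,z in [('pin',(388,208),.052),('brL',(223,437),.09),('brR',(317,430),.09)]:
    P=onz(f,px(c),z);print(n,P,'along',(P[:2]-m)@y,'dist',(m-P[:2])@x)
s=bot.sense();print(s["ee_pos"])
E
python3 fit.py
```

```text
bracket [ 0.5768 -0.2024  0.201 ] 11.517686127715303 res [ 0.1376 -0.0137 -0.1004  0.2465  0.1138  0.4924  0.3481 -0.5608 -0.1416
 -0.4524 -0.3516  0.32  ]
bar [0.7603 0.1369 0.04  ] [ 0.8075 -0.2969  0.04  ] 0.4364268511635622
barx [0.9941 0.1081] 6.208496141056872
heel->face 0.21912200888348676 along -0.09924593038355577
pin [ 0.7056 -0.0935  0.052 ] along -0.004953730024824266 dist 0.07930446478205605
brL [0.5468 0.0169 0.09  ] along 0.12197749042961295 dist 0.2252146155417772
brR [ 0.5521 -0.0432  0.09  ] along 0.06164566872836327 dist 0.22642976515421942
[ 0.1898 -0.5948  0.1981]
```

move_arm:
  moves:
    - {"dz":-50,"rz":6.2,"grip":-0.5}
    - {"dz":-50,"grip":-0.5}
    - {"dx":46,"dy":-34,"grip":-0.5}
    - {"dx":46,"dy":-34,"grip":-0.5}
    - {"dx":46,"dy":-34,"grip":-0.5}
    - {"dx":46,"dy":-34,"grip":-0.5}
    - {"dx":46,"dy":-34,"grip":-0.5}
    - {"dx":46,"dy":-34,"grip":-0.5}

```text
invalid input at $.moves[0]: expected keys grip, dx, dy, dz, rx, ry, rz
```

move_arm:
  moves:
    - {"dx":46,"dy":-34,"grip":-0.5}
    - {"dx":46,"dy":-34,"grip":-0.5}
    - {"dx":45,"dy":-35,"grip":-0.5}
    - {"dz":20,"grip":-0.5}
    - {"grip":-0.5}
    - {"grip":-0.5}

```text
invalid input at $.moves[0]: expected keys grip, dx, dy, dz, rx, ry, rz
```

```bash
python3 - <<'E'
from h import *
np.set_printoptions(precision=4,suppress=True)
snap("wrist","pics/w1.png");s=bot.sense();print(s["time"],s["ee_pos"],s["tcp_rot"],s["grip_width"],s["ft_force"])
c,q=np.cos(.201),np.sin(.201);h=np.array([.5768,-.2024,0])
w=h-s["ee_pos"];w[2]=.115-s["ee_pos"][2];print('heel in tool mm',s["tcp_rot"].T@w*1e3)
E
```

```text
0.15 [ 0.1899 -0.5949  0.1983] [[ 0.9527  0.304  -0.0003]
 [ 0.304  -0.9527  0.0016]
 [ 0.0002 -0.0016 -1.    ]] 0.9976115952191854 [-0.3809  0.4269 -0.4728]
heel in tool mm [ 487.9157 -256.1832   83.8394]
```

View pics/w1.png

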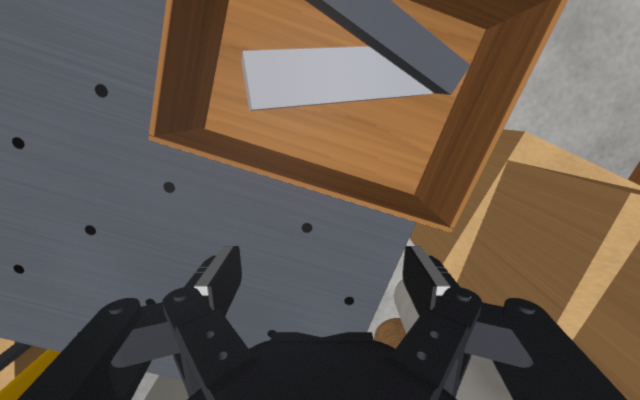

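The rows need every key, so nothing moved. This view only shows the box ahead of the gripper, and I'll pass above it.

move_arm:
  moves:
    - {"dx":0,"dy":0,"dz":-50,"rx":0,"ry":0,"rz":6.2,"grip":-0.5}
    - {"dx":0,"dy":0,"dz":-50,"rx":0,"ry":0,"rz":0,"grip":-0.5}
    - {"dx":46,"dy":-34,"dz":0,"rx":0,"ry":0,"rz":0,"grip":-0.5}
    - {"dx":46,"dy":-34,"dz":0,"rx":0,"ry":0,"rz":0,"grip":-0.5}
    - {"dx":46,"dy":-34,"dz":0,"rx":0,"ry":0,"rz":0,"grip":-0.5}
    - {"dx":46,"dy":-34,"dz":0,"rx":0,"ry":0,"rz":0,"grip":-0.5}
    - {"dx":46,"dy":-34,"dz":0,"rx":0,"ry":0,"rz":0,"grip":-0.5}
    - {"dx":46,"dy":-34,"dz":0,"rx":0,"ry":0,"rz":0,"grip":-0.5}

```text
time: 1.15
ee_pos: [0.4206, -0.3389, 0.299]
tcp_rot: [[0.98, 0.199, -0.0], [0.199, -0.98, 0.0], [-0.0, -0.0, -1.0]]
ft_force: [0.3, -0.8, -0.2]
grip_width: 0.247
```

move_arm:
  moves:
    - {"dx":46,"dy":-34,"dz":0,"rx":0,"ry":0,"rz":0,"grip":-0.5}
    - {"dx":46,"dy":-34,"dz":0,"rx":0,"ry":0,"rz":0,"grip":-0.5}
    - {"dx":45,"dy":-35,"dz":0,"rx":0,"ry":0,"rz":0,"grip":-0.5}
    - {"dx":0,"dy":0,"dz":20,"rx":0,"ry":0,"rz":0,"grip":-0.5}
    - {"dx":0,"dy":0,"dz":0,"rx":0,"ry":0,"rz":0,"grip":-0.5}
    - {"dx":0,"dy":0,"dz":0,"rx":0,"ry":0,"rz":0,"grip":-0.5}

```text
time: 1.9
ee_pos: [0.5327, -0.2133, 0.2791]
tcp_rot: [[0.98, 0.198, -0.001], [0.198, -0.98, 0.0], [-0.001, -0.0, -1.0]]
ft_force: [-0.8, -0.4, 0.9]
grip_width: 0.249
```

```bash
cat > st.py <<'E'
from h import *
np.set_printoptions(precision=4,suppress=True)
s=bot.sense();print(s["time"],s["ee_pos"],s["tcp_rot"],s["grip_width"],s["ft_force"])
h=np.array([.5768,-.2024,0])
w=h-s["ee_pos"];w[2]=.115-s["ee_pos"][2];print('heel in tool mm',s["tcp_rot"].T@w*1e3)
E
python3 st.py; python3 -c "
from h import *
snap('wrist','pics/w2.png')"
```

```text
1.9 [ 0.5327 -0.2133  0.2791] [[ 0.9803  0.1975 -0.0007]
 [ 0.1975 -0.9803  0.0001]
 [-0.0007 -0.0003 -1.    ]] 0.24922439515574063 [-0.7762 -0.4196  0.9185]
heel in tool mm [ 45.4734  -1.9043 164.0276]
```

View pics/w2.png

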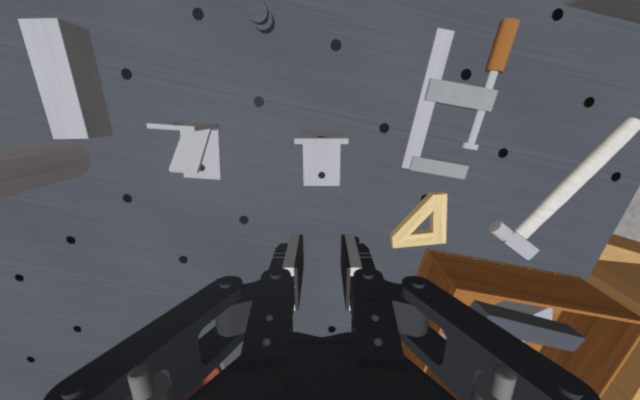

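The tall bracket is centred ahead of the fingers: leg top at (295–348,141), finger midpoint at column 321. Descending, then pushing.

move_arm:
  moves:
    - {"dx":0,"dy":-2,"dz":55,"rx":0,"ry":0,"rz":0,"grip":-0.5}
    - {"dx":0,"dy":0,"dz":55,"rx":0,"ry":0,"rz":0,"grip":-0.5}
    - {"dx":0,"dy":0,"dz":52,"rx":0,"ry":0,"rz":0,"grip":-0.5}
    - {"dx":0,"dy":0,"dz":0,"rx":0,"ry":0,"rz":0,"grip":-0.5}
    - {"dx":10,"dy":0,"dz":0,"rx":0,"ry":0,"rz":0,"grip":-0.5}
    - {"dx":10,"dy":0,"dz":0,"rx":0,"ry":0,"rz":0,"grip":-0.5}
    - {"dx":6,"dy":0,"dz":0,"rx":0,"ry":0,"rz":0,"grip":-0.5}
    - {"dx":6,"dy":0,"dz":0,"rx":0,"ry":0,"rz":0,"grip":-0.5}

```text
time: 2.95
ee_pos: [0.5656, -0.204, 0.1185]
tcp_rot: [[0.98, 0.2, 0.002], [0.2, -0.98, -0.001], [0.001, 0.001, -1.0]]
ft_force: [-0.8, -0.2, 0.9]
grip_width: 0.248
```

move_arm:
  moves:
    - {"dx":6,"dy":0,"dz":0,"rx":0,"ry":0,"rz":0,"grip":-0.5}
    - {"dx":6,"dy":0,"dz":0,"rx":0,"ry":0,"rz":0,"grip":-0.5}
    - {"dx":6,"dy":0,"dz":0,"rx":0,"ry":0,"rz":0,"grip":-0.5}
    - {"dx":6,"dy":0,"dz":0,"rx":0,"ry":0,"rz":0,"grip":-0.5}

```text
time: 3.45
ee_pos: [0.5883, -0.1991, 0.1172]
tcp_rot: [[0.98, 0.199, -0.0], [0.199, -0.98, 0.0], [-0.0, -0.0, -1.0]]
ft_force: [0.6, -0.3, 0.1]
grip_width: 0.254
```

```bash
python3 st.py; python3 -c "
from h import *
snap('side','pics/s2.png')
a=cv2.imread('pics/s2.png')[90:270,220:460];cv2.imwrite('pics/c2.png',cv2.resize(a,None,fx=3,fy=3,interpolation=cv2.INTER_CUBIC))"
```

```text
3.45 [ 0.5883 -0.1991  0.1172] [[ 0.98    0.1992 -0.0002]
 [ 0.1992 -0.98    0.0001]
 [-0.0001 -0.0001 -1.    ]] 0.2536874543169828 [ 0.5911 -0.2696  0.0902]
heel in tool mm [-11.9349   0.9598   2.1996]
```

View pics/c2.png

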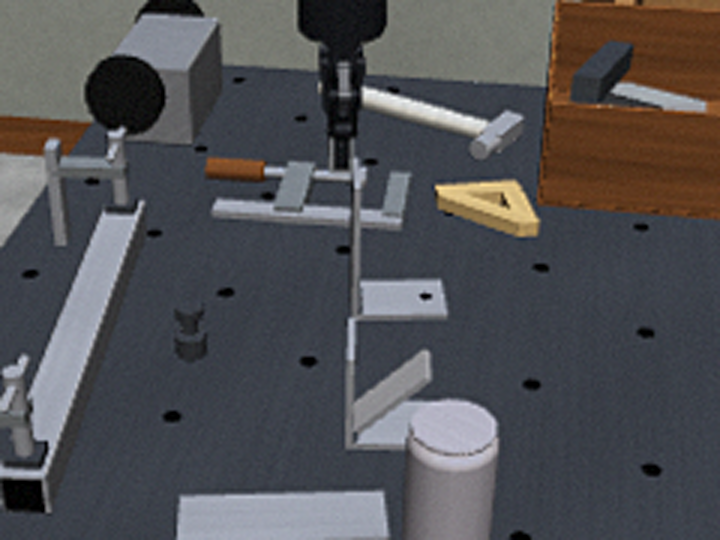

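The fingers seem to be past the leg without having tipped it. I'll check the geometry by projecting it before moving on.

```bash
cat >> fit.py <<'E'
f2='pics/s2.png'
q=lambda P:(proj(f2,P)-[220,90])*3
allo=np.array([[0,.03,.14],[0,-.03,.14],[0,.03,0],[0,-.03,0],[-.09,.03,0],[-.09,-.03,0.]])
print('model side',q(pose(r.x)(allo)))
print('tcp',q(s["ee_pos"]))
w='pics/w2.png';print('wrist legtop',onz(w,(295,139),.14),onz(w,(348,139),.14),'foot',onz(w,(303,186),.006),onz(w,(340,186),.006),'model',pose(r.x)(allo))
print('w2 proj model',proj(w,pose(r.x)(allo)))
E
python3 fit.py | tail -40
```

```text
bracket [ 0.5768 -0.2024  0.201 ] 11.517686127715303 res [ 0.1376 -0.0137 -0.1004  0.2465  0.1138  0.4924  0.3481 -0.5608 -0.1416
 -0.4524 -0.3516  0.32  ]
bar [0.7603 0.1369 0.04  ] [ 0.8075 -0.2969  0.04  ] 0.4364268511635622
barx [0.9941 0.1081] 6.208496141056872
heel->face 0.21912200888348676 along -0.09924593038355577
pin [ 0.7056 -0.0935  0.052 ] along -0.004953730024824266 dist 0.07930446478205605
brL [0.5468 0.0169 0.09  ] along 0.12197749042961295 dist 0.2252146155417772
brR [ 0.5521 -0.0432  0.09  ] along 0.06164566872836327 dist 0.22642976515421942
[ 0.5889 -0.199   0.1173]
model side [[354.6422 186.7211]
 [351.3873 155.953 ]
 [352.2293 318.4128]
 [349.2581 284.5319]
 [447.5078 317.0276]
 [440.9676 283.2205]]
tcp [[338.9309 193.887 ]]
wrist legtop [ 0.5704 -0.1756  0.14  ] [ 0.5819 -0.2331  0.14  ] foot [ 0.4817 -0.1918  0.006 ] [ 0.4938 -0.2521  0.006 ] model [[ 0.5708 -0.173   0.14  ]
 [ 0.5828 -0.2317  0.14  ]
 [ 0.5708 -0.173   0.    ]
 [ 0.5828 -0.2317  0.    ]
 [ 0.4826 -0.1909  0.    ]
 [ 0.4946 -0.2497  0.    ]]
w2 proj model [[292.7477 138.1671]
 [346.9869 138.0002]
 [301.5141 129.5962]
 [339.3228 129.4789]
 [302.8269 184.4673]
 [338.4782 184.363 ]]
```

```bash
python3 -c "
from h import *
snap('wrist','pics/w3.png')
a=cv2.resize(cv2.imread('pics/s2.png')[90:200,300:380],(400,550),interpolation=cv2.INTER_CUBIC)
b=cv2.resize(cv2.imread('pics/w3.png')[50:400,195:445],(393,550),interpolation=cv2.INTER_CUBIC)
cv2.imwrite('pics/c3.png',np.hstack([a,b]))"
```

```text
(no output)
```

View pics/c3.png

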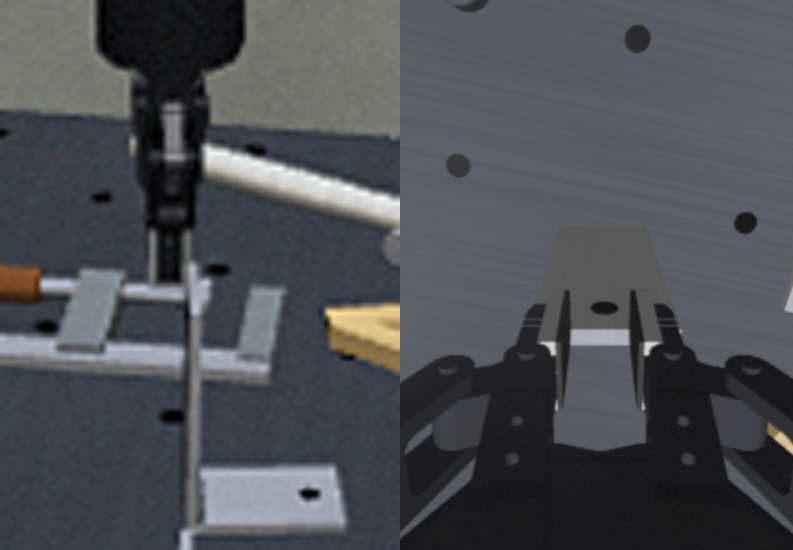

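```bash
cat >> fit.py <<'E'
print('----')
w='pics/w3.png';R=s["tcp_rot"];e=s["ee_pos"]
g=lambda P:(proj(w,P)-[195,50])*1.572+[400,0]
print('leg in c3R: top, bottom',g(pose(r.x)(allo)))
for back in (0,-.01,-.02,-.03,-.04):
  print(back,'pads inner edges at +-10.5, front/back',g(np.array([e+R@[a,b,back] for a in(.011,-.011) for b in(-.0105,.0105)])).ravel(), 'side c3L',((proj(f2,np.array([e+R@[0,-.02,back]]))-[300,90])*5).ravel())
K,Rr,t=cam(w);print('cam in tool',R.T@(-Rr.T@t-e),'fwd',R.T@Rr[2])
E
python3 fit.py | sed -n '/----/,$p'
```

```text
----
leg in c3R: top, bottom [[524.5152 329.7567]
 [678.5138 329.5868]
 [557.2819 226.3642]
 [643.5473 226.2684]
 [560.7779 340.3225]
 [640.1022 340.2351]]
0 pads inner edges at +-10.5, front/back [574.4036 253.7374 623.9787 253.6894 575.2901 300.8596 623.1826 300.8133] side c3L [167.1299 340.8264]
-0.01 pads inner edges at +-10.5, front/back [573.0645 262.391  625.3358 262.3404 574.0453 311.6754 624.4495 311.6267] side c3L [167.3235 324.4573]
-0.02 pads inner edges at +-10.5, front/back [571.5713 272.0401 626.8491 271.9866 572.6628 323.6885 625.8567 323.6371] side c3L [167.5189 307.9357]
-0.03 pads inner edges at +-10.5, front/back [569.8959 282.8668 628.5471 282.81   571.1182 337.1093 627.4288 337.0549] side c3L [167.716  291.2593]
-0.04 pads inner edges at +-10.5, front/back [568.0028 295.1008 630.4658 295.0404 569.3813 352.2006 629.1965 352.1428] side c3L [167.9151 274.4262]
cam in tool [ 0.0754 -0.     -0.1739] fwd [-0.2957 -0.      0.9553]
```

The tips show up about 35 mm behind the nominal TCP in both views, so they passed over the leg top without touching it and the bracket hasn't moved. I'll go up, back and lower, to TCP z ≈ 0.083, then push.

move_arm:
  moves:
    - {"dx":0,"dy":0,"dz":-40,"rx":0,"ry":0,"rz":0,"grip":-0.5}
    - {"dx":-32,"dy":0,"dz":0,"rx":0,"ry":0,"rz":0,"grip":-0.5}
    - {"dx":-32,"dy":0,"dz":0,"rx":0,"ry":0,"rz":0,"grip":-0.5}
    - {"dx":0,"dy":0,"dz":0,"rx":0,"ry":0,"rz":0,"grip":-0.5}
    - {"dx":0,"dy":0,"dz":37,"rx":0,"ry":0,"rz":0,"grip":-0.5}
    - {"dx":0,"dy":0,"dz":37,"rx":0,"ry":0,"rz":0,"grip":-0.5}
    - {"dx":0,"dy":0,"dz":0,"rx":0,"ry":0,"rz":0,"grip":-0.5}
    - {"dx":0,"dy":0,"dz":0,"rx":0,"ry":0,"rz":0,"grip":-0.5}

```text
time: 4.55
ee_pos: [0.5264, -0.2123, 0.0847]
tcp_rot: [[0.98, 0.2, 0.002], [0.2, -0.98, -0.001], [0.001, 0.001, -1.0]]
ft_force: [0.1, -0.4, -0.3]
grip_width: 0.253
```

move_arm:
  moves:
    - {"dx":10,"dy":0,"dz":0,"rx":0,"ry":0,"rz":0,"grip":-0.5}
    - {"dx":10,"dy":0,"dz":0,"rx":0,"ry":0,"rz":0,"grip":-0.5}
    - {"dx":6,"dy":0,"dz":0,"rx":0,"ry":0,"rz":0,"grip":-0.5}
    - {"dx":6,"dy":0,"dz":0,"rx":0,"ry":0,"rz":0,"grip":-0.5}
    - {"dx":6,"dy":0,"dz":0,"rx":0,"ry":0,"rz":0,"grip":-0.5}
    - {"dx":6,"dy":0,"dz":0,"rx":0,"ry":0,"rz":0,"grip":-0.5}
    - {"dx":6,"dy":0,"dz":0,"rx":0,"ry":0,"rz":0,"grip":-0.5}

```text
time: 5.42
ee_pos: [0.5744, -0.2019, 0.083]
tcp_rot: [[0.98, 0.199, -0.001], [0.199, -0.98, 0.0], [-0.001, -0.0, -1.0]]
ft_force: [0.3, -0.0, -0.8]
grip_width: 0.247
```

```bash
python3 st.py; python3 -c "
from h import *
snap('side','pics/s3.png')
a=cv2.imread('pics/s3.png')[90:240,220:420];cv2.imwrite('pics/c4.png',cv2.resize(a,None,fx=4,fy=4,interpolation=cv2.INTER_CUBIC))"
```

```text
5.425 [ 0.5744 -0.2019  0.083 ] [[ 0.98    0.1991 -0.0006]
 [ 0.1991 -0.98    0.0002]
 [-0.0005 -0.0003 -1.    ]] 0.2465571321411347 [ 0.2507 -0.0137 -0.7736]
heel in tool mm [  2.2751   1.0037 -31.9534]
```

View pics/c4.png

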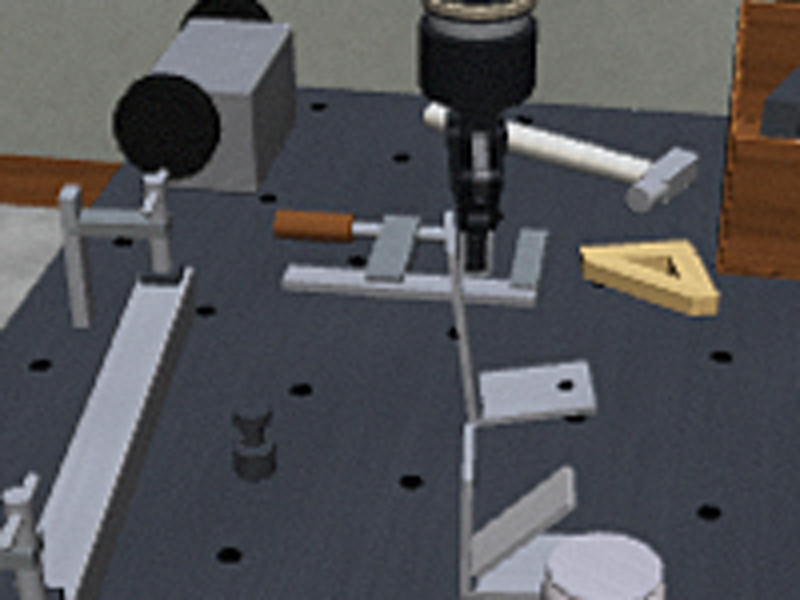

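It's tipping: the leg leans towards the bar and the foot's end is off the table. I'll keep pushing past the balance point.

move_arm:
  moves:
    - {"dx":7,"dy":0,"dz":0,"rx":0,"ry":0,"rz":0,"grip":-0.5}
    - {"dx":7,"dy":0,"dz":1,"rx":0,"ry":0,"rz":0,"grip":-0.5}
    - {"dx":7,"dy":0,"dz":1,"rx":0,"ry":0,"rz":0,"grip":-0.5}
    - {"dx":7,"dy":0,"dz":1,"rx":0,"ry":0,"rz":0,"grip":-0.5}
    - {"dx":7,"dy":0,"dz":1,"rx":0,"ry":0,"rz":0,"grip":-0.5}
    - {"dx":7,"dy":0,"dz":0,"rx":0,"ry":0,"rz":0,"grip":-0.5}
    - {"dx":7,"dy":0,"dz":0,"rx":0,"ry":0,"rz":0,"grip":-0.5}
    - {"dx":7,"dy":0,"dz":0,"rx":0,"ry":0,"rz":0,"grip":-0.5}

```text
time: 6.48
ee_pos: [0.6297, -0.1907, 0.0794]
tcp_rot: [[0.98, 0.199, 0.0], [0.199, -0.98, -0.0], [0.0, 0.0, -1.0]]
ft_force: [0.8, -0.5, 0.1]
grip_width: 0.252
```

move_arm:
  moves:
    - {"dx":4,"dy":0,"dz":0,"rx":0,"ry":0,"rz":0,"grip":-0.5}
    - {"dx":0,"dy":0,"dz":0,"rx":0,"ry":0,"rz":0,"grip":-0.5}
    - {"dx":0,"dy":0,"dz":0,"rx":0,"ry":0,"rz":0,"grip":-0.5}
    - {"dx":0,"dy":0,"dz":-60,"rx":0,"ry":0,"rz":0,"grip":-0.5}
    - {"dx":0,"dy":0,"dz":-40,"rx":0,"ry":0,"rz":0,"grip":-0.5}
    - {"dx":-60,"dy":0,"dz":0,"rx":0,"ry":0,"rz":0,"grip":-0.5}
    - {"dx":-60,"dy":0,"dz":0,"rx":0,"ry":0,"rz":0,"grip":-0.5}
    - {"dx":0,"dy":0,"dz":0,"rx":0,"ry":0,"rz":0,"grip":-0.5}

```text
time: 7.48
ee_pos: [0.5116, -0.2138, 0.1779]
tcp_rot: [[0.981, 0.197, -0.003], [0.197, -0.981, 0.001], [-0.002, -0.001, -1.0]]
ft_force: [-0.4, 1.2, -0.7]
grip_width: 0.25
```

```bash
python3 st.py; python3 -c "
from h import *
snap('side','pics/s4.png');snap('top','pics/t4.png');snap('wrist','pics/w4.png')
a=cv2.resize(cv2.imread('pics/w4.png'),(480,300))
c=cv2.resize(cv2.imread('pics/s4.png')[100:250,220:380],(320,300),interpolation=cv2.INTER_CUBIC)
b=cv2.resize(cv2.imread('pics/t4.png')[100:200,320:587],(800,300),interpolation=cv2.INTER_CUBIC)
cv2.imwrite('pics/c5.png',np.vstack([np.hstack([a,c]),b]))"
```

```text
7.475 [ 0.5116 -0.2138  0.1779] [[ 0.9805  0.1965 -0.0025]
 [ 0.1965 -0.9805  0.001 ]
 [-0.0023 -0.0014 -1.    ]] 0.24974783831753974 [-0.4305  1.1766 -0.7279]
heel in tool mm [66.2733  1.7136 62.7717]
```

View pics/c5.png

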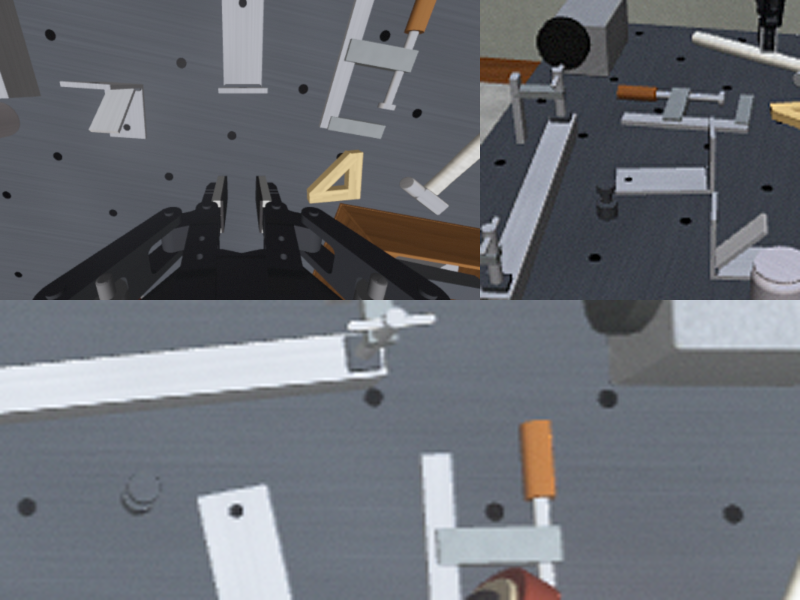

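The bracket lies flat with the short leg up. I'll locate it again.

```bash
cat > f2.py <<'E'
from h import *
np.set_printoptions(precision=4,suppress=True)
f='pics/t4.png'
L,Rr=onz(f,(386.2,164.8),.006),onz(f,(408.9,161.8),.006)
w='pics/w4.png';a,b=onz(w,(292,122.5),.09),onz(w,(356,122.5),.09)
x=np.array([.9941,.1081]);y=np.array([-.1081,.9941]);m=np.array([(.7603+.8075)/2,(.1369-.2969)/2])
for n,P in zip('LRab',(L,Rr,a,b)): print(n,P,'gap',(m-P[:2])@x,'along',(P[:2]-m)@y)
d=((L+Rr)-(a+b))[:2]/2;print('axis deg',np.degrees(np.arctan2(d[1],d[0])),np.linalg.norm(d))
s=bot.sense();print('short leg in tool',s["tcp_rot"].T@((a+b)/2-s["ee_pos"])*1e3,s["ee_pos"])
E
python3 f2.py
```

```text
L [ 0.7098 -0.1473  0.006 ] gap 0.08091739601158918 along -0.0588646272005959
R [ 0.7182 -0.2053  0.006 ] gap 0.07887185275333507 along -0.1174836984434833
a [ 0.5728 -0.1748  0.09  ] gap 0.2200792623770276 along -0.07141629861433521
b [ 0.5844 -0.2323  0.09  ] gap 0.21477818806000587 along -0.12985379582673373
axis deg 11.383034178474652 0.13810293377037097
short leg in tool [63.3186  2.017  90.0211] [ 0.516  -0.2141  0.1799]
```

move_arm:
  moves:
    - {"dx":0,"dy":2,"dz":50,"rx":0,"ry":0,"rz":0,"grip":-0.5}
    - {"dx":0,"dy":0,"dz":50,"rx":0,"ry":0,"rz":0,"grip":-0.5}
    - {"dx":0,"dy":0,"dz":50,"rx":0,"ry":0,"rz":0,"grip":-0.5}
    - {"dx":0,"dy":0,"dz":0,"rx":0,"ry":0,"rz":0,"grip":-0.5}
    - {"dx":15,"dy":0,"dz":0,"rx":0,"ry":0,"rz":0,"grip":-0.5}
    - {"dx":15,"dy":0,"dz":0,"rx":0,"ry":0,"rz":0,"grip":-0.5}
    - {"dx":8,"dy":0,"dz":0,"rx":0,"ry":0,"rz":0,"grip":-0.5}
    - {"dx":5,"dy":0,"dz":0,"rx":0,"ry":0,"rz":0,"grip":-0.5}

```text
time: 8.62
ee_pos: [0.5594, -0.2074, 0.0304]
tcp_rot: [[0.98, 0.2, 0.002], [0.2, -0.98, -0.001], [0.001, 0.001, -1.0]]
ft_force: [0.2, -1.1, -0.1]
grip_width: 0.25
```

move_arm:
  moves:
    - {"dx":6,"dy":0,"dz":0,"rx":0,"ry":0,"rz":0,"grip":-0.5}
    - {"dx":6,"dy":0,"dz":0,"rx":0,"ry":0,"rz":0,"grip":-0.5}
    - {"dx":6,"dy":0,"dz":0,"rx":0,"ry":0,"rz":0.8,"grip":-0.5}
    - {"dx":6,"dy":0,"dz":0,"rx":0,"ry":0,"rz":0.9,"grip":-0.5}
    - {"dx":6,"dy":0,"dz":0,"rx":0,"ry":0,"rz":0.9,"grip":-0.5}
    - {"dx":6,"dy":0,"dz":0,"rx":0,"ry":0,"rz":0.9,"grip":-0.5}
    - {"dx":6,"dy":0,"dz":0,"rx":0,"ry":0,"rz":0.9,"grip":-0.5}
    - {"dx":6,"dy":0,"dz":0,"rx":0,"ry":0,"rz":0.9,"grip":-0.5}

```text
time: 9.62
ee_pos: [0.6042, -0.199, 0.0292]
tcp_rot: [[0.994, 0.107, -0.003], [0.107, -0.994, 0.001], [-0.003, -0.001, -1.0]]
ft_force: [-5.3, -0.1, 4.0]
grip_width: 0.247
```

```bash
python3 st.py; python3 -c "
from h import *
snap('side','pics/s5.png');snap('top','pics/t5.png')
c=cv2.resize(cv2.imread('pics/s5.png')[110:230,220:380],(400,300),interpolation=cv2.INTER_CUBIC)
b=cv2.resize(cv2.imread('pics/t5.png')[110:210,340:473],(400,300),interpolation=cv2.INTER_CUBIC)
cv2.imwrite('pics/c6.png',np.hstack([b,c]))"
```

```text
9.625 [ 0.6042 -0.199   0.0292] [[ 0.9942  0.1073 -0.0034]
 [ 0.1073 -0.9942  0.0006]
 [-0.0033 -0.0009 -1.    ]] 0.247491261945201 [-5.3127 -0.1252  4.048 ]
heel in tool mm [-27.8543   0.3721 -85.6687]
```

View pics/c6.png

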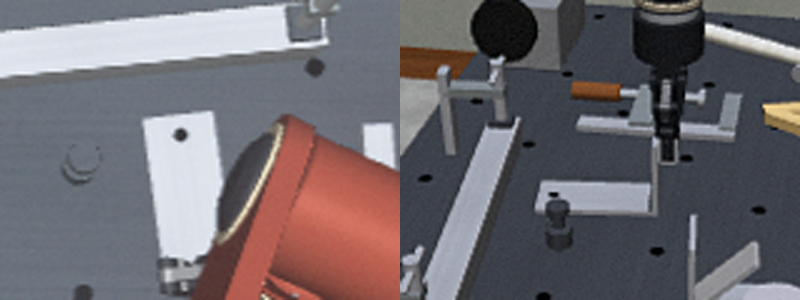

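It's sliding well; the end corners in the crop are (143,120) and (213,110). Computing the remaining gap.

```bash
python3 - <<'E'
from h import *
f='pics/t5.png'
x=np.array([.9941,.1081]);y=np.array([-.1081,.9941]);m=np.array([(.7603+.8075)/2,(.1369-.2969)/2])
for c in [(143,120),(213,110)]:
    P=onz(f,(c[0]/3.008+340-.34,c[1]/3+110-.34),.006);print(P,'gap',(m-P[:2])@x,'along',(P[:2]-m)@y)
E
```

```text
[ 0.74964184 -0.15015369  0.006     ] gap 0.04163964661732725 along -0.0660364760870768
[ 0.75890853 -0.20995518  0.006     ] gap 0.038892173333140455 along -0.1264868667602872
```

move_arm:
  moves:
    - {"dx":6,"dy":0,"dz":0,"rx":0,"ry":0,"rz":0,"grip":-0.5}
    - {"dx":6,"dy":0,"dz":0,"rx":0,"ry":0,"rz":0,"grip":-0.5}
    - {"dx":6,"dy":0,"dz":0,"rx":0,"ry":0,"rz":0,"grip":-0.5}
    - {"dx":6,"dy":0,"dz":0,"rx":0,"ry":0,"rz":0,"grip":-0.5}
    - {"dx":5,"dy":0,"dz":0,"rx":0,"ry":0,"rz":0,"grip":-0.5}
    - {"dx":3,"dy":0,"dz":0,"rx":0,"ry":0,"rz":0,"grip":-0.5}
    - {"dx":0,"dy":0,"dz":0,"rx":0,"ry":0,"rz":0,"grip":-0.5}

```text
time: 10.6
ee_pos: [0.6377, -0.1955, 0.0292]
tcp_rot: [[0.994, 0.108, 0.001], [0.108, -0.994, 0.0], [0.001, -0.0, -1.0]]
ft_force: [-0.6, -0.5, -1.0]
grip_width: 0.249
```

move_arm:
  moves:
    - {"dx":2,"dy":0,"dz":0,"rx":0,"ry":0,"rz":0,"grip":-0.5}
    - {"dx":1,"dy":0,"dz":0,"rx":0,"ry":0,"rz":0,"grip":-0.5}

```text
time: 10.85
ee_pos: [0.6399, -0.1953, 0.0292]
tcp_rot: [[0.994, 0.108, -0.0], [0.108, -0.994, 0.0], [-0.0, -0.0, -1.0]]
ft_force: [-3.5, 0.0, -0.8]
grip_width: 0.25
```

move_arm:
  moves:
    - {"dx":1,"dy":0,"dz":0,"rx":0,"ry":0,"rz":0,"grip":-0.5}
    - {"dx":1,"dy":0,"dz":0,"rx":0,"ry":0,"rz":0,"grip":-0.5}

```text
time: 11.1
ee_pos: [0.642, -0.1951, 0.0292]
tcp_rot: [[0.994, 0.108, -0.0], [0.108, -0.994, 0.0], [-0.0, -0.0, -1.0]]
ft_force: [-3.1, -0.6, -0.6]
grip_width: 0.253
```

move_arm:
  moves:
    - {"dx":1,"dy":0,"dz":0,"rx":0,"ry":0,"rz":0,"grip":-0.5}
    - {"dx":1,"dy":0,"dz":0,"rx":0,"ry":0,"rz":0,"grip":-0.5}

```text
time: 11.35
ee_pos: [0.6439, -0.1948, 0.0292]
tcp_rot: [[0.994, 0.108, -0.001], [0.108, -0.994, 0.0], [-0.001, -0.0, -1.0]]
ft_force: [-6.7, -0.8, 2.1]
grip_width: 0.248
```

```bash
python3 st.py
```

```text
11.35 [ 0.6439 -0.1948  0.0292] [[ 0.9942  0.1079 -0.0006]
 [ 0.1079 -0.9942  0.0001]
 [-0.0006 -0.0001 -1.    ]] 0.24755045290101887 [-6.6781 -0.7724  2.122 ]
heel in tool mm [-67.5471   0.2622 -85.756 ]
```

move_arm:
  moves:
    - {"dx":1,"dy":0,"dz":0,"rx":0,"ry":0,"rz":0,"grip":-0.5}
    - {"dx":0,"dy":0,"dz":0,"rx":0,"ry":0,"rz":0,"grip":-0.5}

```text
time: 11.6
ee_pos: [0.6438, -0.1949, 0.0293]
tcp_rot: [[0.994, 0.108, -0.003], [0.108, -0.994, 0.0], [-0.003, -0.0, -1.0]]
ft_force: [-8.4, -0.0, 3.1]
grip_width: 0.247
```

move_arm:
  moves:
    - {"dx":1,"dy":0,"dz":0,"rx":0,"ry":0,"rz":0,"grip":-0.5}
    - {"dx":0,"dy":0,"dz":0,"rx":0,"ry":0,"rz":0,"grip":-0.5}

```text
time: 11.85
ee_pos: [0.6437, -0.1948, 0.0293]
tcp_rot: [[0.994, 0.108, -0.006], [0.108, -0.994, 0.0], [-0.006, -0.001, -1.0]]
ft_force: [-12.0, -1.1, 5.6]
grip_width: 0.251
```

The bracket has stalled and force is rising, so it's against the bar. A little more to seat it square, then back off and look.

move_arm:
  moves:
    - {"dx":1,"dy":0,"dz":0,"rx":0,"ry":0,"rz":0,"grip":-0.5}
    - {"dx":1,"dy":0,"dz":0,"rx":0,"ry":0,"rz":0,"grip":-0.5}
    - {"dx":0,"dy":0,"dz":0,"rx":0,"ry":0,"rz":0,"grip":-0.5}

```text
time: 12.22
ee_pos: [0.6434, -0.1949, 0.0293]
tcp_rot: [[0.994, 0.108, -0.011], [0.108, -0.994, 0.0], [-0.011, -0.002, -1.0]]
ft_force: [-20.5, 0.5, 9.8]
grip_width: 0.249
```

move_arm:
  moves:
    - {"dx":-3,"dy":0,"dz":0,"rx":0,"ry":0,"rz":0,"grip":-0.5}
    - {"dx":-3,"dy":0,"dz":0,"rx":0,"ry":0,"rz":0,"grip":-0.5}
    - {"dx":-20,"dy":0,"dz":0,"rx":0,"ry":0,"rz":0,"grip":-0.5}
    - {"dx":-40,"dy":0,"dz":0,"rx":0,"ry":0,"rz":0,"grip":-0.5}
    - {"dx":-20,"dy":0,"dz":-60,"rx":0,"ry":0,"rz":0,"grip":-0.5}
    - {"dx":-40,"dy":0,"dz":-45,"rx":0,"ry":0,"rz":0,"grip":-0.5}
    - {"dx":-40,"dy":0,"dz":-45,"rx":0,"ry":0,"rz":0,"grip":-0.5}
    - {"dx":0,"dy":0,"dz":0,"rx":0,"ry":0,"rz":0,"grip":-0.5}

```text
time: 13.22
ee_pos: [0.4853, -0.2143, 0.1853]
tcp_rot: [[0.994, 0.106, 0.012], [0.107, -0.994, -0.007], [0.011, 0.008, -1.0]]
ft_force: [-0.2, 0.4, -0.1]
grip_width: 0.247
```

```bash
python3 st.py; python3 -c "
from h import *
snap('side','pics/s6.png');snap('top','pics/t6.png');snap('wrist','pics/w6.png')
c=cv2.resize(cv2.imread('pics/s6.png')[110:260,220:420],(400,300),interpolation=cv2.INTER_CUBIC)
b=cv2.resize(cv2.imread('pics/t6.png')[105:180,370:470],(400,300),interpolation=cv2.INTER_CUBIC)
d=cv2.resize(cv2.imread('pics/w6.png')[0:180,160:480],(534,300),interpolation=cv2.INTER_CUBIC)
e=np.zeros((300,800,3),np.uint8);e[:,:534]=d
e[:,534:]=cv2.resize(cv2.imread('pics/t6.png')[80:280,220:460],(266,300))
cv2.imwrite('pics/c7.png',np.vstack([np.hstack([b,c]),e]))"
```

```text
13.225 [ 0.4853 -0.2143  0.1853] [[ 0.9942  0.1065  0.0115]
 [ 0.1066 -0.9943 -0.0066]
 [ 0.0108  0.0078 -0.9999]] 0.2474315513492997 [-0.2222  0.4448 -0.1294]
heel in tool mm [91.4815 -2.6481 71.2897]
```

View pics/c7.png

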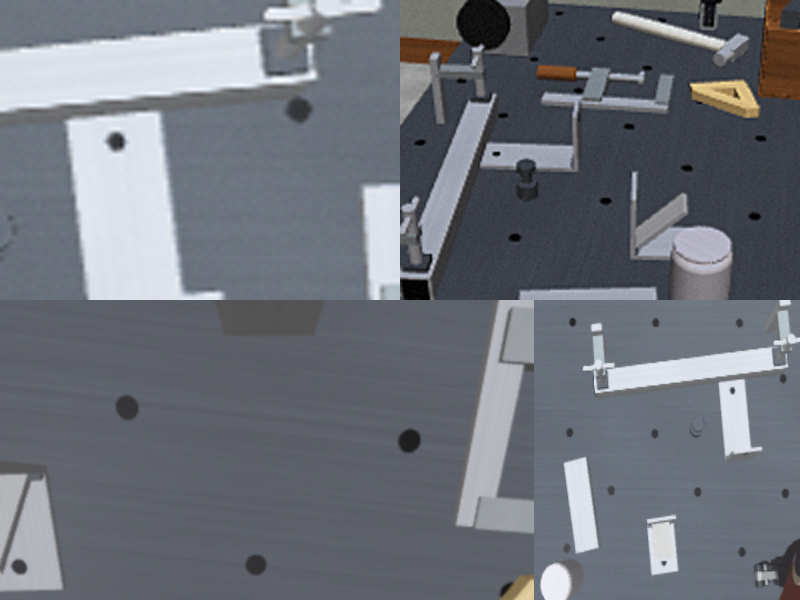

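```bash
python3 - <<'E'
from h import *
g=lambda f:cv2.imread(f).astype(int)
a,b=g('pics/top0.png'),g('pics/t6.png');d=np.abs(a-b).max(2)
for n,(x0,x1,y0,y1) in dict(braced=(318,355,218,268),pin=(355,378,152,175),tube=(245,280,183,250),spray=(222,265,250,285),fclamp=(456,512,136,234),bar=(265,370,90,143)).items(): print(n,(d[y0:y1,x0:x1]>40).mean().round(3))
x=np.array([.9941,.1081]);y=np.array([-.1081,.9941]);m=np.array([(.7603+.8075)/2,(.1369-.2969)/2])
for c in [(68,121),(160,111)]:
    P=onz('pics/t6.png',(c[0]/4+370-.4,c[1]/4+105-.4),.006);print('gap',(m-P[:2])@x,'along',(P[:2]-m)@y)
bot.job_done();print(bot.sense()["time"])
E
```

```text
braced 0.0
pin 0.0
tube 0.0
spray 0.0
fclamp 0.102
bar 0.0
gap 0.0024487614881459276 along -0.06906590644336137
gap 0.0018546276937704128 along -0.1288301568868723
the job is handed in; nothing more can be done
the job is handed in; nothing more can be done
```

I tipped the tall bracket over towards the bar with the fingers. I then pushed it by its short leg until the end of the long leg was against the stop bar, and handed the job in at about 13.3 s.

**First push missed:** the fingertips sit about 35 mm behind the nominal TCP, so they passed over the leg top without touching it. I lowered the fingers and tried again; the bracket had not moved.

**Last checks:**
- **Bracket:** it lies flat with the short leg standing.
- **Contact with the bar:** the bracket stopped moving while the push force rose to about 20 N, so it was seated. After I backed off, the camera put the two end corners 2.4 and 1.9 mm from the bar face. That is about the 2 mm calibration error, so the camera alone does not prove zero gap. The 0.6 mm difference over 60 mm shows the end is parallel to the bar.
- **Other objects:** the braced bracket, pin, tube, spray can and stop bar showed no change in the before and after images.
- **F-clamp:** this check disagreed, with 10% of the pixels in its area differing. The arm being in that part of the top view is the likely reason, but I did not confirm that. In the side view it looked to be where it was, and the fingers never went near it.
- **Robot:** it was well clear and touching nothing.

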